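Set the blue stream selector to its middle click

TASK

On the lab bench stand two stream-selector blocks, each with a push-pull rod. Pull the rod with the blue knob out from fully in to its middle click position and let go of it. Leave the orange-knobbed rod and the brown reagent bottle as they are.

Things in the scene. Friction and masses are not known exactly. Their poses are not given: they have to be found in the camera images.
- blue_rod (a joint): travel of the blue-knobbed rod (m): 0 fully in (start), 0.030 middle click, 0.060 fully out (hard stop). Released within 10 mm of a click, it springs to that click; leaving a click takes about 8 N. Of two black rings on the bright 10 mm rod, the first stands just outside the dark bushing at the middle click, the second at fully out.
- blue_knob (a point): centre of the blue knob, a level cylinder 24 mm across, 30 mm long, 55 mm above the bench; pinch its sides from above. x: level, along the rod into the block; z up. Pulling moves it along -x, roughly towards the robot. Fixed white block, blue stripe on top: 110 deep (x), 80 wide, 80 mm high. Knob centre to block's face: 45 mm fully in, 75 middle, 105 out; the bushing stands 10 mm out of the face.
- orange_knob (a point): centre of the orange knob of the other selector, the same in all but colour, rod fully out at the start; same axes. To be left alone.
- bottle_center (a point): centre, half-way up, of a loose closed brown glass bottle with a white cap, 64 mm across and 150 mm high, standing on the bench; z up. To be left alone.

How it is judged:
By the outcome, as a careful person would: the job done as asked, in the order asked, and still so for the second after the job is handed in, with the robot touching nothing.
It also fails if it takes over 26 s, if anything falls off the work surface, if the arm or the gripper's body presses on something with over 40 N, if the wrist force passes 120 N, or if a joint passes its speed limit or range.

ROBOT

A 6-joint arm with a two-finger parallel gripper is mounted at the origin on the work surface. World frame = base frame: x ahead of the robot, y to its left, z up, the work surface at z = 0. Lengths are in mm, angles in rad, forces in N, time in s.
With the tool pointing down it reaches from about 375 to 925 mm from the base axis. Payload 5.7 kg.
Tool frame: the origin (TCP) lies on the front face of the gripper's body, between the roots of the fingers; the fingertips stand 73 mm ahead of it and the grasp point (between the pads) lies 54 mm ahead of it; z points along the fingers, y is the line along which they close (so a half turn about z gives the same grasp; the last joint's range is limited). The gripper opens to 85 mm and grips with 20 to 120 N. Pads are 22 mm wide; open, the fingers measure 114 mm over their backs; the gripper's body (76 mm by 85 mm) begins 54 mm behind the grasp point. The pads swing forward as they close: fully open they stand 13 mm farther back than shut.
Start: joints at [-1.246, 0.359, 1.51, -0, 1.272, -0.115], TCP at [255.439, -542.884, 303.867] pointing down, gripper open.
Joint ranges: [-2.97, 2.97], [-1.01, 2.36], [0.21, 2.38], [-0.96, 4.11], [0.2, 2.71], [-2.98, 2.98]. Speed limits (rad/s): [2.39, 2.39, 3.14, 3.14, 3.14, 3.14].

INTERFACE

Orientations are given as a rotation vector (axis times angle).
In Python, from cell import env gives the robot as it stands.
- The arm moves only by the shell command python3 -m inch 'ROWS'. ROWS is JSON, a list of rows, each an object of numbers: "wx", "wy", "wz": the turn, a rotation vector about the world's x, y, z in rad; "tx", "ty", "tz": the shift along the world's x, y, z in m; "fingers": the closure, from 0 (fully open) to 1 (shut). A call has 1 to 5 rows; each row is the pose to reach, as a shift and turn from the pose commanded when the call began; what a row does not reach only later rows make up. A row lasts 1/12 s, in which the tool goes at most 41.7 mm and 7.16 degrees, less where a joint would pass 70% of its speed; a pose out of reach is approached as far as the arm can. A call with a gripper value outside its range is refused whole. The fingers move at their own pace and stop on an object; the grip force is fixed at half the most. Time passes only in rows, so rows that repeat a pose let the fingers close. It gives the time, the measured TCP pose, the force, the opening and the grip force at its end, in the units of the state.
- env.observe(): the state, without advancing time (a new reading comes with each control period).
- env.grab_frame(name): name is "scene" or "top" or "wrist"; returns (picture, depth): 480x640x3 uint8, red, green, blue; 480x640 float32, mm along the optical axis (not along the pixel's ray), 0 where there is no reading.
- env.camera_model(name): a dict with "intrinsics" (3x3 intrinsics, pixels), "extrinsics" (4x4, takes a point from camera to world coordinates); the wrist camera has in their place "hand_eye" (4x4, takes a point from camera to tool coordinates, whose origin is the TCP and whose axes are the flange's). Camera axes: x right, y down, z forward; pixel columns grow to the right and rows downward; lengths in mm; the calibration is good to about 2 mm. A picture is of the moment at which its call begins: read the wrist's pose just before it. camera_model takes no time and is no camera call.
- env.job_done(): hands the job in; it is judged then, once.
The state is a dict: "t": time; "joint_positions": joint angles; "dq": joint speeds; "tau": joint torques, N m; "tool_pos": TCP position; "ee_rot": TCP orientation; "wrist_force": force on the tool from outside, world axes, zero at the start; "moment": the same for the moment, N m; "opening": opening from 0.0 (shut) to 1.0 (fully open); "grip_force": force on a finger pad.
Only numpy, scipy, OpenCV 4.12 (cv2) and the standard library are available. Lean on these libraries where they do the work, as an engineer would, in place of code of your own. Each camera call takes 0.05 s, during which the arm holds its last target. There are 200 camera calls.

## Working session

There is one attempt and no reset: what is moved stays moved. The work goes in short steps, Python scripts to look and compute and a shell command to move; the robot and the scene stay as the last step left them, time stands still between calls to the robot, and variables do not carry over. Pictures are saved under pics/ and viewed, at most 10 in all, crops included, and the job is handed in when it is done.

```bash
mkdir -p pics; ls
cat > h.py <<'E'
import numpy as np,cv2
from cell import env
def world(name,depth,us,vs,m=None,T=None):
    m=m or env.camera_model(name); K=np.array(m["intrinsics"]); E=np.array(m["extrinsics"]) if T is None else T
    z=depth[vs,us]; p=np.stack([(us-K[0,2])/K[0,0]*z,(vs-K[1,2])/K[1,1]*z,z,np.ones_like(z)])
    return (E@p)[:3].T,z
E
python3 - <<'E'
from h import *
print(env.observe())
for n in("scene","top"):
    im,d=env.grab_frame(n); cv2.imwrite(f"pics/{n}.png",im[:,:,::-1]); np.savez(f"pics/{n}.npz",im=im,d=d)
    hsv=cv2.cvtColor(im,cv2.COLOR_RGB2HSV)
    for c,lo,hi in(("blue",100,125),("orange",8,22)):
        m=cv2.inRange(hsv,(lo,120,60),(hi,255,255))
        k,l,s,ce=cv2.connectedComponentsWithStats(m)
        for i in range(1,k):
            if s[i,4]>40:
                vs,us=np.where(l==i); p,z=world(n,d,us,vs); p=p[z>0]
                if len(p): print(n,c,s[i],ce[i].round(),np.median(p,0).round(1),np.percentile(p,5,0).round(),np.percentile(p,95,0).round())
E
```

```text
pics
{'t': 0.0, 'joint_positions': array([-1.24609932e+00,  3.59510920e-01,  1.51145180e+00,  2.51457091e-05,
        1.27247916e+00, -1.15129294e-01]), 'dq': array([-0.00053148, -0.00029134,  0.00025082,  0.00172916, -0.00082325,
       -0.0012052 ]), 'tau': array([ 1.95921028e-03, -5.27606034e+01, -2.78619397e+01,  1.23354548e-04,
        1.28734123e-02, -4.29505562e-06]), 'tool_pos': array([ 255.27683229, -542.37934178,  303.04256033]), 'ee_rot': array([-3.06413707e+00, -6.84909221e-01,  2.66121982e-04]), 'wrist_force': array([-0.5620173 , -0.36941727,  0.11366268]), 'moment': array([-0.01493838, -0.00802997,  0.06003083]), 'grip_force': 0.0, 'opening': 0.9985044032199958}
scene blue [324 238  13  14 134] [331. 245.] [578.8  28.9  64.7] [566.  20.  61.] [590.  37.  67.]
scene blue [618 242   8   7  44] [622. 245.] [584.  515.8  99.6] [551. 511.  70.] [591. 544. 101.]
scene blue [607 260   9   7  48] [611. 263.] [623.9 482.7  99.4] [617. 478.  97.] [630. 490. 101.]
scene blue [ 293  270   54   32 1230] [320. 285.] [676.  14.  79.] [654. -22.  77.] [698.  49.  81.]
scene orange [196
[... 375 characters left out ...]
+02 -5.000e-01] [ 952. -399.   -2.] [ 954. -361.    1.]
top blue [610  75  30  45 543] [627.  93.] [ 858.5 -526.9   11.7] [ 824. -548.   10.] [ 883. -508.   14.]
top blue [ 289  164   56   38 1657] [317. 183.] [675.3  12.3  79.7] [653. -23.  78.] [698.  48.  82.]
top blue [300 240  15  20 213] [307. 250.] [575.4  28.   65.9] [563.  19.  63.] [588.  36.  68.]
top orange [   0   39  640   13 5198] [321.  45.] [9.633e+02 2.420e+01 1.000e-01] [ 954. -525.   -2.] [971. 507.   2.]
top orange [ 458  207   56   36 1769] [485. 225.] [ 608.1 -235.6   79.6] [ 586. -271.   78.] [ 631. -200.   81.]
top orange [479 325  14  21 258] [486. 335.] [ 449.1 -226.9   65.8] [ 437. -237.   61.] [ 462. -220.   68.]
```

View pics/top.png

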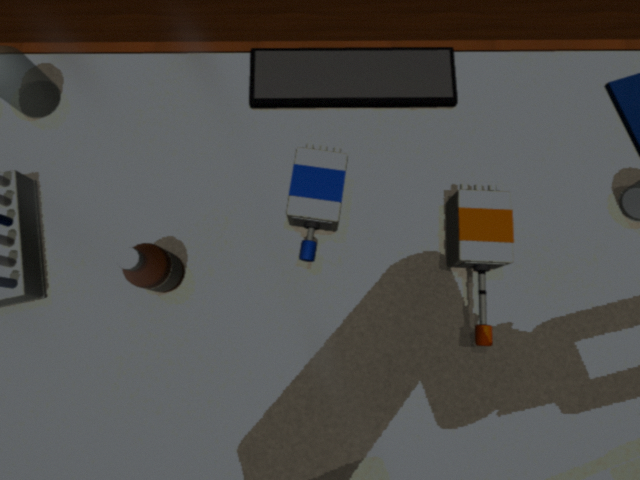

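View pics/scene.png

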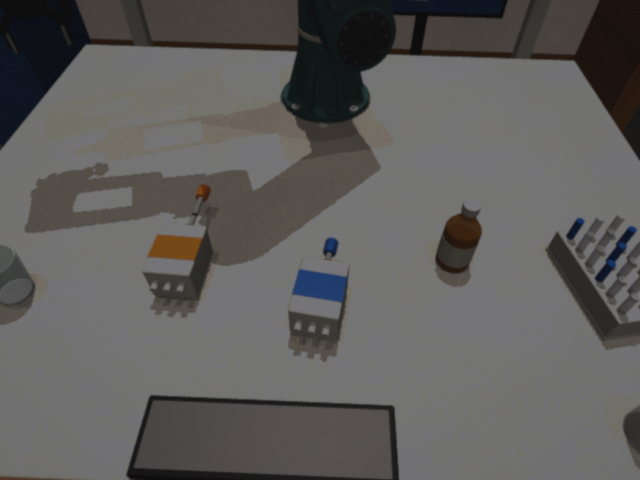

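The top view shows the blue knob at pixel (307,250) and its block at (317,183). The orange knob is at (486,335), and the bottle at about (150,265) is well clear. In world coordinates the blue knob is near (575, 28), with its axis at about -9°. I'll move to a hover above it.

```bash
R='x'
python3 -m inch '[{"tx":0.08,"ty":0.143,"tz":-0.02,"wz":-0.15},{"tx":0.08,"ty":0.143,"tz":-0.02,"wz":-0.15},{"tx":0.08,"ty":0.143,"tz":-0.02,"wz":-0.15},{"tx":0.08,"ty":0.143,"tz":-0.02,"wz":-0.15},{"tx":0.08,"ty":0.143,"tz":-0.02,"wz":-0.15}]'
python3 -m inch '[{"tx":0.08,"ty":0.143,"tz":-0.02,"wz":-0.15},{"tx":0.08,"ty":0.143,"tz":-0.02,"wz":-0.15},{"tx":0.08,"ty":0.143,"tz":-0.02,"wz":-0.15},{"tx":0.08,"ty":0.143,"tz":-0.02,"wz":-0.15},{"tx":0.08,"ty":0.143,"tz":-0.02,"wz":-0.15}]'
python3 -m inch '[{"tx":0.08,"ty":0.143,"tz":-0.02,"wz":-0.15},{"tx":0.08,"ty":0.143,"tz":-0.02,"wz":-0.15},{"tx":0.08,"ty":0.143,"tz":-0.02,"wz":-0.15},{"tx":0.08,"ty":0.143,"tz":-0.02,"wz":-0.15},{"tx":0.08,"ty":0.143,"tz":-0.02,"wz":-0.15}]'
python3 -m inch '[{"tx":0.08,"ty":0.143,"tz":-0.02,"wz":-0.15},{"tx":0.08,"ty":0.143,"tz":-0.02,"wz":-0.15},{"tx":0.08,"ty":0.143,"tz":-0.02,"wz":-0.15},{"tx":0.08,"ty":0.143,"tz":-0.02,"wz":-0.15},{"tx":0.08,"ty":0.143,"tz":-0.02,"wz":-0.15}]'
```

```text
invalid input at $[0]: expected keys wx, wy, wz, tx, ty, tz, fingers
invalid input at $[0]: expected keys wx, wy, wz, tx, ty, tz, fingers
invalid input at $[0]: expected keys wx, wy, wz, tx, ty, tz, fingers
invalid input at $[0]: expected keys wx, wy, wz, tx, ty, tz, fingers
```

All keys are required in each row.

```bash
python3 -m inch '[{"wx":0,"wy":0,"wz":-0.15,"tx":0.08,"ty":0.143,"tz":-0.02,"fingers":0},{"wx":0,"wy":0,"wz":-0.15,"tx":0.08,"ty":0.143,"tz":-0.02,"fingers":0},{"wx":0,"wy":0,"wz":-0.15,"tx":0.08,"ty":0.143,"tz":-0.02,"fingers":0},{"wx":0,"wy":0,"wz":-0.15,"tx":0.08,"ty":0.143,"tz":-0.02,"fingers":0}]'
python3 -m inch '[{"wx":0,"wy":0,"wz":-0.15,"tx":0.08,"ty":0.143,"tz":-0.02,"fingers":0},{"wx":0,"wy":0,"wz":-0.15,"tx":0.08,"ty":0.143,"tz":-0.02,"fingers":0},{"wx":0,"wy":0,"wz":-0.15,"tx":0.08,"ty":0.143,"tz":-0.02,"fingers":0},{"wx":0,"wy":0,"wz":-0.15,"tx":0.08,"ty":0.143,"tz":-0.02,"fingers":0}]'
python3 -m inch '[{"wx":0,"wy":0,"wz":-0.15,"tx":0.08,"ty":0.143,"tz":-0.02,"fingers":0},{"wx":0,"wy":0,"wz":-0.15,"tx":0.08,"ty":0.143,"tz":-0.02,"fingers":0},{"wx":0,"wy":0,"wz":-0.15,"tx":0.08,"ty":0.143,"tz":-0.02,"fingers":0},{"wx":0,"wy":0,"wz":-0.15,"tx":0.08,"ty":0.143,"tz":-0.02,"fingers":0}]'
```

```text
t: 0.43
tool_pos: [335.7, -398.0, 283.2]
ee_rot: [-3.108, -0.452, 0.0]
wrist_force: [0.6, 0.1, 1.1]
opening: 1.001
grip_force: 0.0
t: 0.77
tool_pos: [415.1, -256.2, 263.7]
ee_rot: [-3.134, -0.218, 0.0]
wrist_force: [0.9, -0.6, 0.2]
opening: 0.998
grip_force: 0.0
t: 1.1
tool_pos: [493.4, -116.3, 244.1]
ee_rot: [-3.141, 0.017, 0.0]
wrist_force: [-0.0, -1.2, 0.1]
opening: 0.996
grip_force: 0.0
```

```bash
python3 -m inch '[{"wx":0,"wy":0,"wz":-0.14,"tx":0.08,"ty":0.143,"tz":-0.01,"fingers":0},{"wx":0,"wy":0,"wz":-0.14,"tx":0.08,"ty":0.143,"tz":-0.01,"fingers":0},{"wx":0,"wy":0,"wz":-0.14,"tx":0.08,"ty":0.143,"tz":-0.01,"fingers":0},{"wx":0,"wy":0,"wz":-0.14,"tx":0.08,"ty":0.143,"tz":-0.01,"fingers":0},{"wx":0,"wy":0,"wz":-0.14,"tx":0.08,"ty":0.143,"tz":-0.01,"fingers":0}]'
python3 - <<'E'
from h import *
from scipy.spatial.transform import Rotation as Ro
s=env.observe(); m=env.camera_model("wrist")
T=np.eye(4);T[:3,:3]=Ro.from_rotvec(s["ee_rot"]).as_matrix();T[:3,3]=s["tool_pos"];T=T@np.array(m["hand_eye"])
im,d=env.grab_frame("wrist"); cv2.imwrite("pics/w1.png",im[:,:,::-1])
print(s["tool_pos"],Ro.from_rotvec(s["ee_rot"]).as_matrix()[:,1],T.round(3))
def show(n,im,d,T):
    m=cv2.inRange(cv2.cvtColor(im,cv2.COLOR_RGB2HSV),(100,120,40),(125,255,255))
    k,l,st,ce=cv2.connectedComponentsWithStats(m)
    for i in range(1,k):
        if st[i,4]>150:
            vs,us=np.where(l==i); p,z=world(n,d,us,vs,T=T); p=p[z>0]
            if len(p)<50: print(st[i]);continue
            r=cv2.minAreaRect(p[p[:,2]>np.percentile(p[:,2],90)-4][:,:2].astype(np.float32))
            print(n,st[i],np.median(p,0).round(1),np.percentile(p,95,0).round(1),cv2.boxPoints(r).round(1).tolist(),np.round(r[0]+r[1]+(r[2],),1))
show("wrist",im,d,T)
z=np.load("pics/top.npz"); show("top",z["im"],z["d"],None)
E
```

```text
t: 1.52
tool_pos: [575.8, 30.5, 234.0]
ee_rot: [-3.13, 0.229, -0.004]
wrist_force: [-0.0, -0.6, -0.4]
opening: 0.996
grip_force: 0.0
[575.84901805  30.48285658 234.01321684] [-0.14563842 -0.98933274 -0.00318907] [[-1.46000e-01 -9.45000e-01 -2.92000e-01  6.50584e+02]
 [-9.89000e-01  1.38000e-01  4.60000e-02  1.92450e+01]
 [-3.00000e-03  2.96000e-01 -9.55000e-01  3.04716e+02]
 [ 0.00000e+00  0.00000e+00  0.00000e+00  1.00000e+00]]
wrist [  258    54   130    86 10676] [675.6  13.2  80.1] [697.1  48.1  81.2] [[644.2999877929688, -22.0], [692.5999755859375, -29.299999237060547], [704.5, 48.5], [656.0999755859375, 55.900001525878906]] [674.4  13.3  78.7  48.9  81.3]
wrist [308 225  28  37 827] [576.6  28.4  66.4] [588.   37.1  68.1] [[560.7999877929688, 21.5], [588.0999755859375, 17.200000762939453], [590.9000244140625, 35.0], [563.5999755859375, 39.29999923706055]] [575.9  28.3  18.   27.6  81.2]
top [ 609   74   31   70 1121] [ 848.3 -531.4   11.7] [ 883.8 -509.3   13.8] [[762.7999877929688, -531.2000122070312], [779.2999877929688, -587.7000122070312], [894.4000244140625, -554.0999755859375], [877.9000244140625, -497.70001220703125]] [ 828.6 -542.7  119.9   58.8   16.3]
top [ 289  164   56   38 1657] [675.3  12.3  79.7] [698.5  48.2  81.6] [[645.0, -23.0], [694.5, -30.299999237060547], [706.0, 47.900001525878906], [656.5999755859375, 55.29999923706055]] [675.5  12.5  79.1  50.   81.6]
top [300 240  16  21 276] [575.2  26.6  65.4] [588.7  37.1  67.9] [[560.0999755859375, 19.799999237060547], [590.0, 17.299999237060547], [591.5, 36.099998474121094], [561.5999755859375, 38.599998474121094]] [575.8  27.9  18.9  30.   85.2]
```

View pics/w1.png

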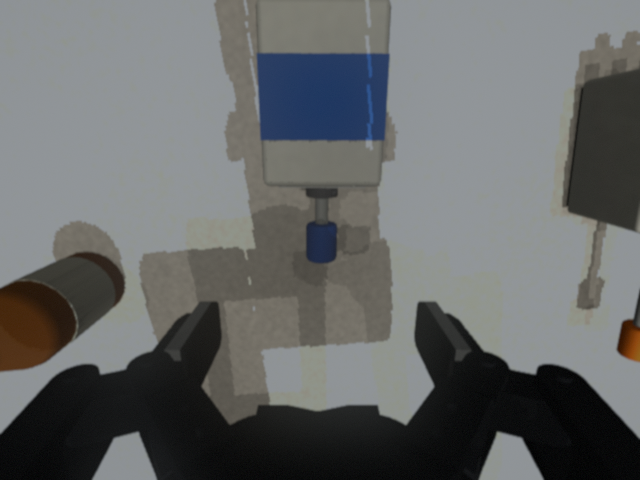

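The wrist view shows the blue knob at (321,242), aligned between the open fingers, with the rod fully in. The bottle and the orange knob are well to the sides. Next I descend 126 mm, then close.

```bash
python3 -m inch '[{"wx":0,"wy":0,"wz":0,"tx":0,"ty":-0.002,"tz":-0.035,"fingers":0},{"wx":0,"wy":0,"wz":0,"tx":0,"ty":-0.002,"tz":-0.07,"fingers":0},{"wx":0,"wy":0,"wz":0,"tx":0,"ty":-0.002,"tz":-0.1,"fingers":0.2},{"wx":0,"wy":0,"wz":0,"tx":0,"ty":-0.002,"tz":-0.126,"fingers":0.3},{"wx":0,"wy":0,"wz":0,"tx":0,"ty":-0.002,"tz":-0.126,"fingers":0.3}]'
python3 -m inch '[{"wx":0,"wy":0,"wz":0,"tx":0,"ty":0,"tz":0,"fingers":1},{"wx":0,"wy":0,"wz":0,"tx":0,"ty":0,"tz":0,"fingers":1},{"wx":0,"wy":0,"wz":0,"tx":0,"ty":0,"tz":0,"fingers":1},{"wx":0,"wy":0,"wz":0,"tx":0,"ty":0,"tz":0,"fingers":1},{"wx":0,"wy":0,"wz":0,"tx":0,"ty":0,"tz":0,"fingers":1}]'
```

```text
t: 1.98
tool_pos: [568.7, 21.8, 103.8]
ee_rot: [3.132, -0.237, -0.016]
wrist_force: [-0.4, 0.3, -1.3]
opening: 0.697
grip_force: 0.0
t: 2.4
tool_pos: [574.5, 27.4, 110.9]
ee_rot: [-3.124, 0.24, -0.006]
wrist_force: [2.0, 25.3, -1.8]
opening: 0.253
grip_force: 58.8
```

```bash
python3 -m inch '[{"wx":0,"wy":0,"wz":0,"tx":-0.006,"ty":0.002,"tz":0,"fingers":1},{"wx":0,"wy":0,"wz":0,"tx":-0.012,"ty":0.003,"tz":0,"fingers":1},{"wx":0,"wy":0,"wz":0,"tx":-0.018,"ty":0.004,"tz":0,"fingers":1},{"wx":0,"wy":0,"wz":0,"tx":-0.024,"ty":0.005,"tz":0,"fingers":1},{"wx":0,"wy":0,"wz":0,"tx":-0.03,"ty":0.006,"tz":0,"fingers":1}]'
python3 -m inch '[{"wx":0,"wy":0,"wz":0,"tx":0,"ty":0,"tz":0,"fingers":1},{"wx":0,"wy":0,"wz":0,"tx":0,"ty":0,"tz":0,"fingers":1}]'
python3 - <<'E'
from h import *
im,d=env.grab_frame("wrist"); cv2.imwrite("pics/w2.png",im[:,:,::-1])
E
```

```text
t: 2.82
tool_pos: [544.8, 32.2, 110.9]
ee_rot: [-3.126, 0.239, -0.008]
wrist_force: [4.5, 19.3, -3.0]
opening: 0.257
grip_force: 60.3
t: 2.98
tool_pos: [544.5, 32.2, 110.9]
ee_rot: [-3.126, 0.239, -0.007]
wrist_force: [2.6, 20.3, -2.4]
opening: 0.257
grip_force: 60.6
```

View pics/w2.png

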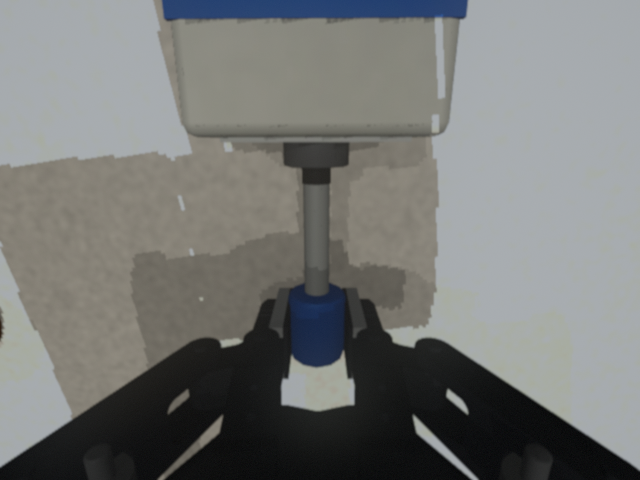

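The first black ring now stands just outside the bushing, at about (316,174), so the rod is at the middle click. Next I release and rise.

```bash
python3 -m inch '[{"wx":0,"wy":0,"wz":0,"tx":0,"ty":0.001,"tz":0,"fingers":0.8},{"wx":0,"wy":0,"wz":0,"tx":0,"ty":0.001,"tz":0,"fingers":0.3},{"wx":0,"wy":0,"wz":0,"tx":0,"ty":0.001,"tz":0,"fingers":0.3},{"wx":0,"wy":0,"wz":0,"tx":0,"ty":0.001,"tz":0,"fingers":0.2},{"wx":0,"wy":0,"wz":0,"tx":0,"ty":0.001,"tz":0,"fingers":0.2}]'
python3 -m inch '[{"wx":0,"wy":0,"wz":0,"tx":0,"ty":0,"tz":0.02,"fingers":0.2},{"wx":0,"wy":0,"wz":0,"tx":0,"ty":0,"tz":0.05,"fingers":0.2},{"wx":0,"wy":0,"wz":0,"tx":0,"ty":0,"tz":0.085,"fingers":0.2},{"wx":0,"wy":0,"wz":0,"tx":0,"ty":0,"tz":0.12,"fingers":0.2},{"wx":0,"wy":0,"wz":0,"tx":0,"ty":0,"tz":0.12,"fingers":0.2}]'
python3 - <<'E'
from h import *
im,d=env.grab_frame("wrist"); cv2.imwrite("pics/w3.png",im[:,:,::-1])
E
```

```text
t: 3.45
tool_pos: [543.7, 29.3, 109.6]
ee_rot: [3.133, -0.236, 0.003]
wrist_force: [0.0, 0.0, 0.3]
opening: 0.795
grip_force: 0.0
t: 3.87
tool_pos: [546.8, 29.1, 235.4]
ee_rot: [3.132, -0.236, 0.019]
wrist_force: [0.3, 0.8, 0.2]
opening: 0.799
grip_force: 0.0
```

View pics/w3.png

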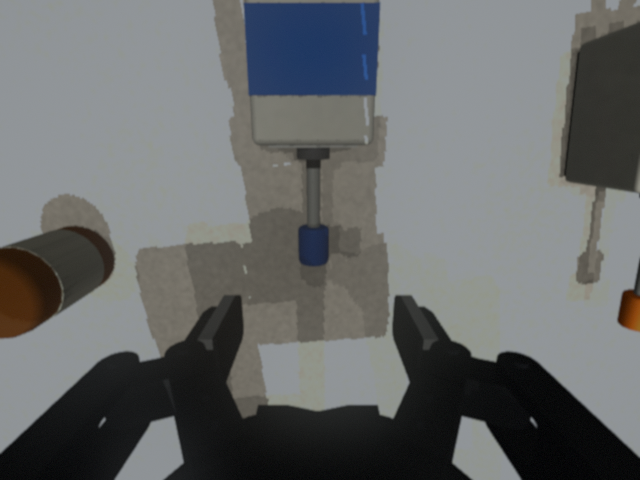

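The knob at (313,245) is released, and the first ring at (313,162) is just outside the bushing. The gripper is clear, and the bottle and the orange knob haven't moved.

```bash
python3 -c "
from cell import env
print(env.job_done())"
```

```text
the job is handed in; nothing more can be done
None
```

The blue-knobbed rod was pulled out to its middle click and released, the orange rod and the bottle were not touched, and the job was handed in at about 4 s on the robot's clock.

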